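# Unlock the blue-collared tablet canister

## Robot

A 7-joint arm with a two-finger parallel gripper is mounted at the origin on a cart in front of the work surface, level with it; the furniture and walls round the work are solid. World frame = base frame: x ahead of the robot, y to its left, z up, the work surface at z = 0. Lengths are in m, angles in degrees, forces in N, time in s.
With the tool pointing down it reaches from about 0.425 to 0.875 m from the base axis. Payload 4.7 kg.
Tool frame: the origin (TCP) lies at the very end of the fingers, on their centre line; the grasp point (between the pads) lies 19 mm behind it; z points along the fingers, y is the direction in which the jaws open and shut (so a half turn about z gives the same grasp; the last joint's range is limited). The gripper opens to 87 mm and grips with 3 to 60 N. Pads are 19 mm wide; open, the fingers measure 117 mm over their backs; the gripper's body (75 mm by 190 mm) begins 51 mm behind the grasp point.
Start: joints at [71.224, 18.392, -4.016, 83.108, 1.295, 78.541, -3.26], TCP at [0.218, -0.612, 0.223] pointing down, gripper open.
Joint ranges: [-163.93, 163.93], [-17.29, 119.83], [-79.2, 71.16], [3.27, 140.29], [-89.18, 269.18], [5.43, 117.66], [-154.24, 154.24]. Speed limits (degrees/s): [147.25, 147.25, 180, 180, 180, 180, 180].

## Interface

Orientations are given as [roll, pitch, yaw] about the fixed x, y, z axes, in that order (R = Rz(yaw) Ry(pitch) Rx(roll)).
In Python, from cell import * gives the robot as it stands.
- The arm moves only by the tool drive_tool, never from a script. Its argument "moves" is text: rows parted by semicolons, each of 5 numbers parted by spaces: the shift along the tool's x, y, z in m, then the turn about the tool's z in degrees, then the gripper's target within -1 to 1 (fully open at 1, half-way at 0, shut at -1). In form: x y z yaw fingers; .... A call has exactly 8 rows; each row is the pose to reach, as a shift and turn from the pose commanded when the call began, along the tool's axes at that moment; what a row does not reach only later rows make up. A row lasts 1/10 s, in which the tool goes at most 50 mm and 8.59 degrees, less where a joint would pass 70% of its speed; a pose out of reach is approached as far as the arm can. A call with a gripper value outside its range is refused whole. The fingers move at their own pace and stop on an object; "grip_force" is the grip in N (left out, the last holds). Time passes only in rows, so rows that repeat a pose let the fingers close, or fill a call up. It gives the time, the measured TCP pose, the force and the opening at its end, in the units of the state.
- get_obs(): the state, without advancing time (a new reading comes with each control period).
- read_camera(name): name is "scene" or "top"; returns (picture, depth): 400x640x3 uint8, red, green, blue; 400x640 float32, m along the optical axis (not along the pixel's ray), 0 where there is no reading.
- calibration(name): a dict with "intrinsics" (3x3 intrinsics, pixels), "cam_to_world" (4x4, takes a point from camera to world coordinates). Camera axes: x right, y up, looking along -z (the intrinsics and any distortion apply to the point x, -y, -z); pixel columns grow to the right and rows downward; lengths in m; the calibration is good to about 2 mm. A picture is of the moment at which its call begins. calibration takes no time and is no camera call.
- sign_off(): hands the job in, once; it reports no verdict.
Trained networks look in the newest picture that a camera, given by its name, has taken for a name from the list of things; names that differ only in an ending like _2 or _b are one class to them, and where a whole thing is asked for, a point or a joint stands for the part that bears it (a point fixed in the world has none). Each returns a list of dicts, best first, with "conf" (0 to 1); they miss things now and then, are a little off and sometimes report something else, mostly with a low value. They report only what shows in the picture. A call takes as long as a camera call.
- search_frame(camera, name): "uv" ([column, row] in pixels, amid what is visible of it).
- pinpoint(camera, name): "uv" ([column, row] in pixels: a listed point, or the origin of a listed thing).
The state is a dict: "time_s": time; "qpos": joint angles; "joint_velocities": joint speeds; "effort": joint torques, N m; "tool_pos": TCP position; "tool_rot": TCP orientation; "force": force on the tool from outside, world axes, zero at the start; "wrist_torque": the same for the moment, N m; "grip_width": finger opening in m.
Only numpy, scipy, OpenCV 4.12 (cv2) and the standard library are available. Lean on these libraries where they do the work, as an engineer would, in place of code of your own. Each camera call takes 0.05 s, during which the arm holds its last target. There are 200 camera calls.

## Task

The tablet canister with the blue collar is due for refilling: unlock its lid by turning the black wing grip as far round as it will go (a sixth of a turn), and leave it there. Lids with left-hand and right-hand threads look alike, so try which way it gives: one way it is blocked at once, the other way it turns. Leave the lid of the orange-collared canister as it is.

Things in the scene. Friction and masses are not known exactly. Their poses are not given: they have to be found in the camera images.
- blue_grip (a point): middle of the black wing grip on the blue-collared canister's lid; turns with the lid. The grip is an upright bar 66 mm long (point x), 16 mm thick (point y; squeeze here), 36 mm high (point z, up, the lid's turning axis). The point lies 24 mm above the flat round lid (grey, 74 mm across, top at z = 88.5 mm) and 12 mm below the grip's top (z = 124.5 mm), on the turning axis.
- blue_lid (a joint): turn of the blue canister's lid in rad: 0 at the start (locked), + is anticlockwise from above. It turns one way only, to a stop at either +1.05 or -1.05 (60 degrees, unlocked); which way varies and cannot be seen. The other way a hard stop comes at 0.03 rad; pressed with 3 N m it reads about 0.1. It needs about 0.12 N m to turn and stays where it is left.
- orange_grip (a point): the same point on the orange-collared canister, otherwise identical. Both canisters are bolted to the bench: white, 80 mm across, foot 100 mm, coloured collar 94 mm across at z = 54 to 76 mm. They may stand either way round.
- orange_lid (a joint): turn of the orange canister's lid in rad, 0 at the start; it is to stay so.

How it is judged (in metres and radians):
At the end, for the whole second after the job is handed in: The blue canister's lid is turned, to whichever side it gives, by more than 0.85 rad (within about 11 degrees of its stop at 60 degrees) and is at rest; the orange canister's lid is within 0.17 rad (10 degrees) of its start ((value of joint blue_lid above 0.85 rad or value of joint blue_lid below -0.85 rad) and velocity of joint blue_lid between -0.05 and 0.05 rad/s and value of joint orange_lid between -0.17 and 0.17 rad); the robot touches nothing.
It fails at once if the lid of the orange-collared canister is turned by more than 0.17 rad (10 degrees) (value of joint orange_lid above 0.17 rad or value of joint orange_lid below -0.17 rad).
It also fails if it takes over 32 s, if anything falls off the work surface, if the arm or the gripper's body presses on something with over 40 N, if the wrist force passes 120 N, or if a joint passes its speed limit or range.

## Working session

There is one attempt and no reset: what is moved stays moved. The work goes in short steps, Python scripts to look and compute and a tool call to move; the robot and the scene stay as the last step left them, time stands still between calls to the robot, and variables do not carry over. Pictures are saved under pics/ and viewed, about 8 in all and at most 12, crops included, and the job is handed in when it is done.

Besides the shell and the picture viewer there is one more tool, called after ">>>" as name(argument=value, ...) on one line, values as JSON. drive_tool: Moves the arm, as the interface text tells. Its arguments: {"type":"object","properties":{"moves":{"type":"string"},"grip_force":{"type":"number"}},"required":["moves"]}

```bash
mkdir -p pics; ls; python3 - <<'E'
from cell import *
import cv2,numpy as np
o=get_obs();print({k:np.round(v,3) for k,v in o.items()})
for c in("scene","top"):
    im,d=read_camera(c);cv2.imwrite(f"pics/{c}0.png",im[:,:,::-1]);np.save(f"pics/{c}0d.npy",d)
    K=calibration(c);print(c,K["intrinsics"],np.round(K["cam_to_world"],3))
    for n in("blue_grip","orange_grip"):
        for p in pinpoint(c,n): print(n,p)
E
```

```text
pics
{'time_s': np.float64(0.0), 'qpos': array([71.223, 18.441, -4.016, 83.176,  1.295, 78.541, -3.259]), 'joint_velocities': array([ 0.02 ,  0.04 ,  0.006,  0.021, -0.009,  0.015, -0.092]), 'effort': array([-0.0000e+00, -4.9127e+01, -4.0400e-01, -3.1253e+01, -6.4000e-02,
        4.4000e-02,  0.0000e+00]), 'tool_pos': array([ 0.218, -0.612,  0.221]), 'tool_rot': array([-1.79888e+02,  6.00000e-03,  1.95870e+01]), 'force': array([ 0.352, -0.196,  0.607]), 'wrist_torque': array([ 0.009, -0.057,  0.023]), 'grip_width': np.float64(0.087)}
scene [[448.47901761   0.         320.98020711]
 [  0.         448.47901761 213.49146987]
 [  0.           0.           1.        ]] [[-0.814  0.29  -0.503  0.064]
 [-0.58  -0.375  0.723  0.585]
 [ 0.02   0.88   0.474  0.526]
 [ 0.     0.     0.     1.   ]]
blue_grip {'uv': [352.9, 185.3], 'conf': 0.69}
orange_grip {'uv': [294.7, 234.1], 'conf': 0.94}
top [[384.27901      0.         319.13360949]
 [  0.         384.27901    204.13350015]
 [  0.           0.           1.        ]] [[-0.001  0.983 -0.181  0.34 ]
 [-0.999  0.005  0.032 -0.039]
 [ 0.032  0.181  0.983  0.962]
 [ 0.     0.     0.     1.   ]]
blue_grip {'uv': [374.8, 197.7], 'conf': 0.89}
orange_grip {'uv': [273.0, 206.6], 'conf': 0.95}
```

View pics/top0.png

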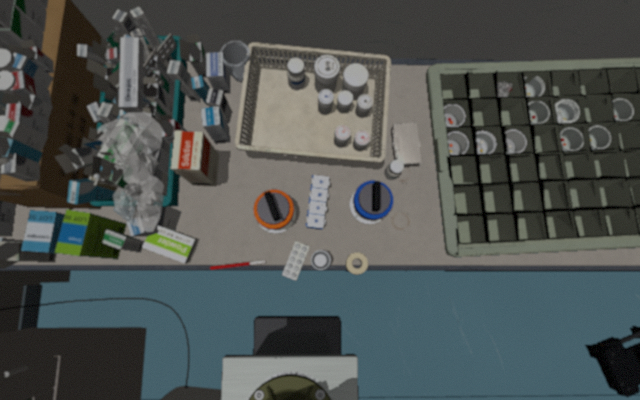

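View pics/scene0.png

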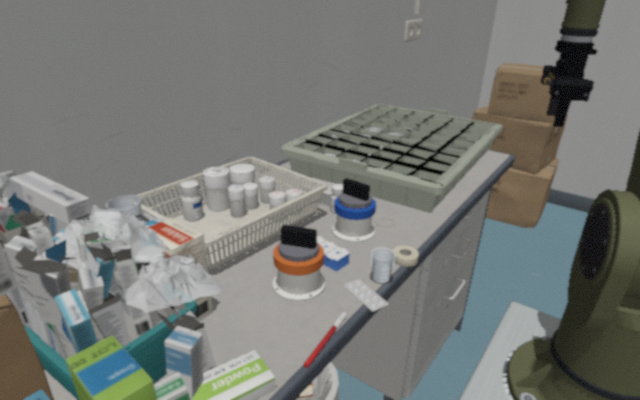

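```bash
cat > h.py <<'E'
from cell import *
import cv2,numpy as np
def ray(c,uv):
    K=calibration(c);A=K["intrinsics"];T=K["cam_to_world"]
    x=(uv[0]-A[0,2])/A[0,0];y=(uv[1]-A[1,2])/A[1,1]
    return T[:3,3],T[:3,:3]@np.array([x,-y,-1.])
def atz(c,uv,z):
    o,d=ray(c,uv);return o+d*(z-o[2])/d[2]
def cloud(c,D):
    K=calibration(c);A=K["intrinsics"];T=K["cam_to_world"]
    v,u=np.mgrid[:400,:640]
    P=np.stack([(u-A[0,2])/A[0,0]*D,-(v-A[1,2])/A[1,1]*D,-D],-1)
    return P@T[:3,:3].T+T[:3,3]
E
python3 - <<'E'
from h import *
px={"top":((374.8,197.7),(273.0,206.6)),"scene":((352.9,185.3),(294.7,234.1))}
for c in px:
    D=np.load(f"pics/{c}0d.npy");P=cloud(c,D)
    for n,uv in zip(("blue","orange"),px[c]):
        p=atz(c,uv,.1125);print(c,n,np.round(p,4))
        m=(D>0)&(np.hypot(P[...,0]-p[0],P[...,1]-p[1])<.06)&(P[...,2]>.115)&(P[...,2]<.135)
        q=P[m][:,:2]; (cx,cy),s,a=cv2.minAreaRect(q.astype(np.float32)) if len(q)>5 else ((0,0),0,0)
        w,V=np.linalg.eigh(np.cov(q.T));print(len(q),q.mean(0),(cx,cy),s,a,"axis",np.degrees(np.arctan2(V[1,1],V[0,1]))%180,np.sqrt(w)*3.46,P[m][:,2].mean())
E
```

```text
top blue [ 0.5121 -0.1929  0.1125]
202 [ 0.5139373  -0.19566151] (0.5146122574806213, -0.19559037685394287) (0.014754293486475945, 0.06410957127809525) 88.25079345703125 axis 178.21433660758385 [0.01553366 0.06536994] 0.1242584663478858
top orange [0.4904 0.0367 0.1125]
212 [0.49027855 0.03824772] (0.49173155426979065, 0.03881186991930008) (0.06564123928546906, 0.015905510634183884) 20.69685173034668 axis 20.774897739120178 [0.01587267 0.06558492] 0.12424065409689614
scene blue [ 0.5236 -0.1953  0.1125]
177 [ 0.5134498  -0.18863754] (0.5147271752357483, -0.1921050250530243) (0.018566761165857315, 0.06476084887981415) 87.97015380859375 axis 179.0867421291154 [0.01477773 0.06695829] 0.12136898911024177
scene orange [0.4953 0.0469 0.1125]
294 [0.48882388 0.04551038] (0.4912092089653015, 0.04289611428976059) (0.06533443182706833, 0.0184684619307518) 19.46204948425293 axis 21.159987167256787 [0.01463273 0.06541173] 0.12166556075039159
```

The top view shows the blue canister at about (375,198) with its bar along world x. Orange is at (273,207), with its bar turned about 21°. In the scene view the area around both lids is clear. Top depth puts the blue grip at (0.514, -0.195), yaw -1.8°, so I'll move above it.

>>> drive_tool(moves="0.04 -0.028 0 2 0; 0.08 -0.056 0 4 0; 0.12 -0.084 0 6 0; 0.16 -0.112 0 8 0; 0.2 -0.14 0 10 0; 0.24 -0.168 0 12 0; 0.28 -0.196 0 14 0; 0.32 -0.224 0 16 0", grip_force=30)

```text
time_s: 1.1
tool_pos: [0.4451, -0.2924, 0.2228]
tool_rot: [180.0, -0.0, 3.5]
force: [1.6, -0.6, 0.8]
grip_width: 0.0443
```

>>> drive_tool(moves="0.02 -0.015 0 2 0; 0.04 -0.03 0 4 0; 0.06 -0.045 0 5 0; 0.075 -0.055 0 5 0; 0.075 -0.055 0 5 0; 0.075 -0.055 0 5 0; 0.075 -0.055 0 5 0; 0.075 -0.055 0 5 0")

```text
time_s: 1.9
tool_pos: [0.5147, -0.2358, 0.2226]
tool_rot: [180.0, 0.0, -1.5]
force: [-0.6, 0.1, -0.2]
grip_width: 0.0436
```

>>> drive_tool(moves="-0.002 -0.02 0 0 0; -0.002 -0.041 0.0 0 0; -0.002 -0.041 0.02 0 0; -0.002 -0.041 0.04 0 0; -0.002 -0.041 0.06 0 0; -0.002 -0.041 0.075 0 0; -0.002 -0.041 0.075 0 0; -0.002 -0.041 0.075 0 0")

```text
time_s: 2.7
tool_pos: [0.5148, -0.1932, 0.1479]
tool_rot: [180.0, -0.0, -1.4]
force: [0.5, 0.1, 0.6]
grip_width: 0.0435
```

```bash
python3 - <<'E'
from h import *
print(get_obs()["tool_pos"])
im,d=read_camera("scene");cv2.imwrite("pics/s1.png",cv2.resize(im[90:290,220:490,::-1],None,fx=2.9,fy=2.9))
E
```

```text
[ 0.51478107 -0.19322457  0.14791691]
```

View pics/s1.png

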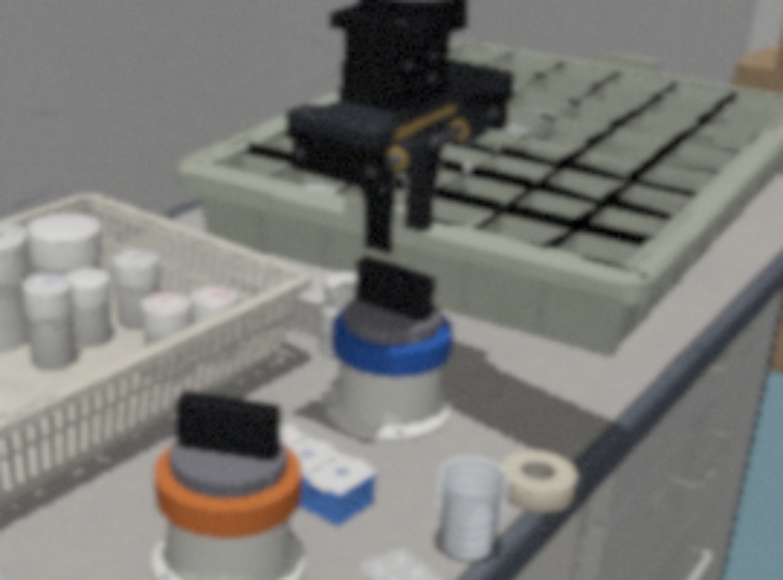

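The fingertips at (378,245) and (420,225) in the crop straddle the blue bar at (397,285), so I'll go down and grip.

>>> drive_tool(moves="0 0.002 0.015 0 0; 0 0.002 0.03 0 0; 0 0.002 0.049 0 0; 0 0.002 0.049 0 0; 0 0.002 0.049 0 -1; 0 0.002 0.049 0 -1; 0 0.002 0.049 0 -1; 0 0.002 0.049 0 -1", grip_force=30)

```text
time_s: 3.55
tool_pos: [0.5151, -0.1957, 0.0993]
tool_rot: [180.0, -0.1, -1.4]
force: [1.0, 0.1, 0.5]
grip_width: 0.0191
```

```bash
python3 - <<'E'
from h import *
o=get_obs();print({k:np.round(v,3) for k,v in o.items()})
E
```

```text
{'time_s': np.float64(3.55), 'qpos': array([ 38.805,  13.329, -23.303, 105.2  ,   5.921,  62.571, -78.078]), 'joint_velocities': array([-0.037,  0.123,  0.04 ,  0.276, -0.132, -0.064,  0.069]), 'effort': array([-1.0000e-03, -3.9022e+01, -2.6110e+00, -2.8283e+01, -3.3000e-02,
       -7.2000e-02,  0.0000e+00]), 'tool_pos': array([ 0.515, -0.196,  0.099]), 'tool_rot': array([ 1.79961e+02, -7.10000e-02, -1.41500e+00]), 'force': array([0.991, 0.111, 0.467]), 'wrist_torque': array([0.057, 0.027, 0.009]), 'grip_width': np.float64(0.019)}
```

>>> drive_tool(moves="0 0 0 0 -1; 0 0 0 0 -1; 0 0 0 0 -1; 0 0 0 1.5 -1; 0 0 0 3 -1; 0 0 0 4.5 -1; 0 0 0 6 -1; 0 0 0 6 -1")

```text
time_s: 4.35
tool_pos: [0.5153, -0.1949, 0.0992]
tool_rot: [180.0, -0.1, -7.3]
force: [-0.6, 3.1, 5.1]
grip_width: 0.0161
```

```bash
python3 - <<'E'
from h import *
o=get_obs();print({k:np.round(v,3) for k,v in o.items()})
E
```

```text
{'time_s': np.float64(4.35), 'qpos': array([ 38.159,  13.267, -22.65 , 105.228,   5.719,  62.552, -83.904]), 'joint_velocities': array([ 0.088, -0.067, -0.031,  0.015, -0.098,  0.134,  0.932]), 'effort': array([  1.912, -36.728,  -0.275, -26.742,   0.56 ,  -0.462,  -0.856]), 'tool_pos': array([ 0.515, -0.195,  0.099]), 'tool_rot': array([ 1.79987e+02, -6.00000e-02, -7.32100e+00]), 'force': array([-0.632,  3.081,  5.103]), 'wrist_torque': array([0.784, 0.121, 0.645]), 'grip_width': np.float64(0.016)}
```

At 6° clockwise the wrist torque is 0.65 N m, well over the 0.12 N m needed to turn the lid, so this way looks blocked. I'll try anticlockwise.

>>> drive_tool(moves="0 0 0 -2 -1; 0 0 0 -4 -1; 0 0 0 -6 -1; 0 0 0 -9 -1; 0 0 0 -12 -1; 0 0 0 -15 -1; 0 0 0 -18 -1; 0 0 0 -18 -1")

```text
time_s: 5.15
tool_pos: [0.5153, -0.1951, 0.0992]
tool_rot: [180.0, -0.1, 10.7]
force: [0.2, 3.0, 5.1]
grip_width: 0.0162
```

```bash
python3 - <<'E'
from h import *
o=get_obs();print({k:np.round(o[k],3) for k in("tool_pos","tool_rot","force","wrist_torque","grip_width","qpos")})
E
```

```text
{'tool_pos': array([ 0.515, -0.195,  0.099]), 'tool_rot': array([ 1.79993e+02, -7.20000e-02,  1.06560e+01]), 'force': array([0.246, 3.032, 5.087]), 'wrist_torque': array([0.656, 0.085, 0.075]), 'grip_width': np.float64(0.016), 'qpos': array([ 40.031,  13.503, -24.744, 105.157,   6.29 ,  62.614, -66.348])}
```

It turns freely anticlockwise (0.08 N m), so I'll carry on to the stop.

>>> drive_tool(moves="0 0 0 -5 -1; 0 0 0 -10 -1; 0 0 0 -15 -1; 0 0 0 -20 -1; 0 0 0 -25 -1; 0 0 0 -30 -1; 0 0 0 -35 -1; 0 0 0 -40 -1")

```text
time_s: 5.95
tool_pos: [0.5156, -0.1955, 0.0992]
tool_rot: [179.9, -0.1, 50.7]
force: [0.8, 2.2, 5.1]
grip_width: 0.0159
```

>>> drive_tool(moves="0 0 0 -2 -1; 0 0 0 -4 -1; 0 0 0 -6 -1; 0 0 0 -8 -1; 0 0 0 -9 -1; 0 0 0 -9 -1; 0 0 0 -9 -1; 0 0 0 -9 -1")

```text
time_s: 6.75
tool_pos: [0.5156, -0.1956, 0.0992]
tool_rot: [179.9, -0.1, 59.5]
force: [1.4, 1.8, 5.0]
grip_width: 0.016
```

```bash
python3 - <<'E'
from h import *
o=get_obs();print({k:np.round(o[k],3) for k in("tool_pos","tool_rot","force","wrist_torque","grip_width","qpos")})
E
```

```text
{'tool_pos': array([ 0.516, -0.196,  0.099]), 'tool_rot': array([ 1.79888e+02, -5.70000e-02,  5.94660e+01]), 'force': array([1.396, 1.828, 4.994]), 'wrist_torque': array([ 0.513, -0.403, -0.686]), 'grip_width': np.float64(0.016), 'qpos': array([ 45.221,  14.286, -30.648, 104.964,   8.103,  62.79 , -18.887])}
```

The torque has risen to -0.69 N m, so the lid is at its stop. I'll release and lift.

>>> drive_tool(moves="0 0 0 2 -1; 0 0 0 2 0; 0 0 0 2 0; 0 0 0 2 0; 0 0 0 2 0; 0 0 0 2 0; 0 0 0 2 0; 0 0 0 2 0")

```text
time_s: 7.55
tool_pos: [0.5146, -0.1955, 0.0985]
tool_rot: [180.0, 0.0, 57.6]
force: [-1.4, 0.6, -0.5]
grip_width: 0.0433
```

>>> drive_tool(moves="0 0 -0.01 0 0; 0 0 -0.03 0 0; 0 0 -0.06 0 0; 0 0 -0.1 0 0; 0 -0.04 -0.12 0 0; 0 -0.08 -0.12 0 0; 0 -0.12 -0.12 0 0; 0 -0.12 -0.12 0 0")

```text
time_s: 8.35
tool_pos: [0.4103, -0.1289, 0.2194]
tool_rot: [180.0, 0.2, 57.7]
force: [0.3, -1.0, 0.8]
grip_width: 0.0435
```

```bash
python3 - <<'E'
from h import *
o=get_obs();print({k:np.round(o[k],3) for k in("tool_pos","force","grip_width")})
for c in("top","scene"):
    im,D=read_camera(c);P=cloud(c,D)
    cv2.imwrite(f"pics/{c}2.png",im[:,:,::-1])
    for n,p in(("blue",(.5145,-.1955)),("orange",(.491,.039))):
        m=(D>0)&(np.hypot(P[...,0]-p[0],P[...,1]-p[1])<.045)&(P[...,2]>.115)&(P[...,2]<.135)
        q=P[m][:,:2]
        if len(q)>20:
            w,V=np.linalg.eigh(np.cov(q.T));print(c,n,len(q),np.degrees(np.arctan2(V[1,1],V[0,1]))%180,np.sqrt(w)*3.46)
E
```

```text
{'tool_pos': array([ 0.41 , -0.129,  0.219]), 'force': array([ 0.285, -1.001,  0.794]), 'grip_width': np.float64(0.043)}
top orange 210 20.651755050408468 [0.01595333 0.065373  ]
scene blue 181 56.24403016149714 [0.01402822 0.0667332 ]
scene orange 297 21.4886376262572 [0.01436505 0.06554959]
```

View pics/scene2.png

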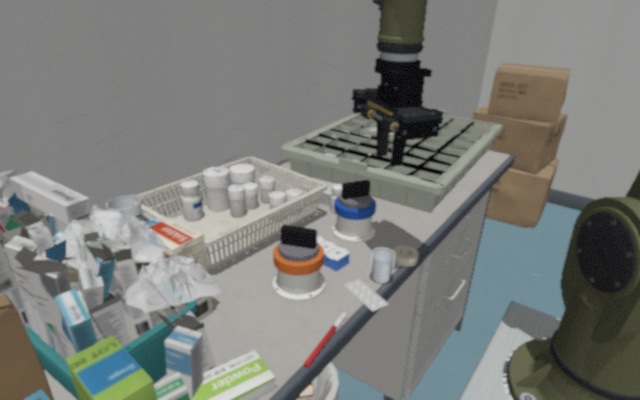

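The scene view shows the gripper clear of everything and the blue bar at (355,188) turned. Its bearing went from 179.1° to 56.2°, about 57° anticlockwise. Orange has not changed.

```bash
python3 -c "
from cell import *
print(sign_off())"
```

```text
the job is handed in; nothing more can be done
None
```

The blue canister's lid is unlocked: I turned it anticlockwise to its stop, left it there and handed the job in at about 8.5 s. No verdict was reported.

- **Which way it gives:** I tried clockwise first and it was blocked, with the wrist torque rising to 0.65 N m within 6°. Anticlockwise it turned freely at about 0.08 N m, until the torque rose again to 0.69 N m at the stop.
- **Blue lid:** the scene camera's depth shows the grip turned about 57° (1.0 rad; 0.85 is needed). The top camera gave no reading of the blue grip in the last check, so this rests on the scene camera alone.
- **Orange lid:** unchanged within measurement error. The top camera reads 20.7° against 20.8° at the start, and the scene camera 21.5° against 21.2°.
- **Arm:** it is clear of everything, with the fingertips at z = 0.22 m and about 1 N on the wrist.

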